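Tare the counter scale for a cup

TASK

Tare the small white counter scale for the empty steel cup: stand the cup in the middle of the scale's round plate and let go of it, then roll the ribbed thumbwheel that shows through the slot in the scale's ledge with a fingertip until the long zero line on the dial card stands right at the pointer, to well within one division. The scale is delicate, so work gently: never push on it with more than 12 N, neither with the cup nor with the finger on the wheel. Leave the cup on the plate and the other goods where they are.

Things in the scene. Friction and masses are not known exactly. Their poses are not given: they have to be found in the camera images.
- scale: Small white counter scale, 238 (x) by 200 (y) mm, fixed where it stands. Origin: centre of its underside. Its x points from its dial front to the plate at the back, y left, z up. Front, x -120 to -86: 45-degree sloped dial face. Middle, to x -26: flat ledge, top 50 mm high, with the wheel slot. Back, to x 120: body 60 mm high under the round plate. Force on it counts wheel and plate too.
- wheel_slot (a point): Centre of the slot in the ledge (13 mm in x, 52 mm in y), level with the ledge's top, at x -60, y 0, z 50 mm of the scale; axes as the scale's. The tare wheel's highest point lies straight above it, 5 to 9 mm up: this differs from scale to scale and is not measured, so find it by touch. The wheel sits in a sprung yoke: it gives 8 N per mm, so 1.5 mm too deep is too much.
- tare_wheel (a joint): Dark ribbed wheel, radius 24 mm, 9 mm thick, axle level along the scale's x, only its top edge out of the slot. Rad, limits -0.1 and 3.47, starts at 0; grows as the top edge is rolled to the scale's -y (right, seen from the front); stays where left. Stiff: 0.045 N m, 1.9 N at the rim, so a finger pressing under 2 to 3 N slips, one with 5 to 7 N carries it along.
- zero_line (a point): Point on the long zero line of the white dial card in the window; the card's ticks, 5 mm apart, lie to the right (-y) of it. The card moves 14.4 mm towards the scale's -y for each rad of the tare wheel (0.6 of the rim's travel). The line's y in the scale's frame is +25 mm at wheel 0. Axes as the scale's.
- pointer_tip (a point): Tip of the small dark pointer that hangs from the window's upper edge. It moves only along the scale's y: at +25 mm with an empty plate, and 5 mm further towards -y for each mm that the plate sinks. The scale is tared when zero_line and pointer_tip have the same y in the scale's frame. Axes as the scale's.
- plate_centre (a point): Centre of the upper face of the round steel plate (radius 62 mm), at x +50, y 0 of the scale, 76 mm above the table when empty. The plate is sprung: it sinks 4 mm per N, at most 12 mm, with the cup 4 to 8.5 mm. Axes as the scale's.
- cup: Empty stainless steel cup, open at the top, standing upright on the table left or right of the scale. 55 mm high, widest at the rim (outer diameter 58 mm), narrower at the foot. Weight unknown, 100 to 210 g. Origin: centre of its underside, z up the cup's axis.
- jar: Bystander: closed glass jar of green relish, 64 mm across, 90 mm high, on the table beside the scale. Origin: centre of its underside. Leave it.
- tin: Bystander: round food tin, 76 mm across, 58 mm high. Origin: centre of its underside. Leave it.
- tape: Bystander: roll of tape lying flat, 98 mm across, 25 mm high. Origin: centre of its underside. Leave it.
Not all that is in view belongs to the job. What is shaped like the cup but orange or turquoise is not meant.

How it is judged:
On the way, in this order (a step that is already met when the one before it is completed fails the run):
1. the cup stands in the middle of the plate, let go (horizontal distance between cup and plate_centre below 0.015 m and z of cup in the frame of plate_centre between -0.003 and 0.003 m and angle between cup's own z axis and vertical below 0.1 rad and contact force between the fingers and cup below 0.1 N and linear speed of cup below 0.01 m/s), for 0.3 s.
2. with the cup on the plate, the wheel is rolled until the zero line stands at the pointer (horizontal distance between cup and plate_centre below 0.015 m and z of cup in the frame of plate_centre between -0.003 and 0.003 m and angle between cup's own z axis and vertical below 0.1 rad and contact force between the fingers and cup below 0.1 N and y of zero_line in the frame of pointer_tip between -0.0025 and 0.0025 m), for 0.2 s.
At the end, for the whole second after the job is handed in: The cup stands upright (within 6 degrees) and at rest on the scale's plate, within 15 mm of its centre, let go; the zero line stands within 2.5 mm of the pointer (all of step 2 and linear speed of cup below 0.01 m/s); the robot touches nothing.
It fails at once if the robot pushes on the scale (wheel, ledge, plate) with more than 12 N (contact force between any of the fingers, the arm and scale above 12 N).
It fails at once if the cup is pushed on the scale with more than 12 N (contact force between cup and scale above 12 N).
It fails at once if the jar is shifted by more than 20 mm (distance of jar from where it was at the start of the episode above 0.02 m).
It fails at once if the tin is shifted by more than 20 mm (distance of tin from where it was at the start of the episode above 0.02 m).
It fails at once if the tape is shifted by more than 20 mm (distance of tape from where it was at the start of the episode above 0.02 m).
It also fails if it takes over 72 s, if anything falls off the work surface, if the arm or the gripper's body presses on something with over 40 N, if the wrist force passes 120 N, or if a joint passes its speed limit or range.

ROBOT

A 6-joint arm with a two-finger parallel gripper is mounted at the origin on a cart in front of the work surface, level with it; the furniture and walls round the work are solid. World frame = base frame: x ahead of the robot, y to its left, z up, the work surface at z = 0. Lengths are in m, angles in rad, forces in N, time in s.
With the tool pointing down it reaches from about 0.325 to 0.775 m from the base axis. Payload 5.5 kg.
Tool frame: the origin (TCP) lies at the very end of the fingers, on their centre line; the grasp point (between the pads) lies 19 mm behind it; z points along the fingers, y is the line along which they close (so a half turn about z gives the same grasp; the last joint's range is limited). The gripper opens to 85 mm and grips with 20 to 120 N. Pads are 22 mm wide; open, the fingers measure 114 mm over their backs; the gripper's body (76 mm by 85 mm) begins 54 mm behind the grasp point. The pads swing forward as they close: fully open they stand 13 mm farther back than shut.
Start: joints at [1.106, 0.091, 1.231, -0, 1.82, -0.057], TCP at [0.238, 0.551, 0.231] pointing down, gripper open.
Joint ranges: [-2.87, 2.87], [-0.86, 2.18], [0.17, 2.46], [-1.51, 4.65], [0.06, 2.69], [-2.65, 2.65]. Speed limits (rad/s): [2.57, 2.57, 3.01, 3.14, 3.14, 3.14].

INTERFACE

Orientations are given as [roll, pitch, yaw] about the fixed x, y, z axes, in that order (R = Rz(yaw) Ry(pitch) Rx(roll)).
In Python, from rig import * gives the robot as it stands.
- The arm moves only by the shell command python3 -m crank 'ROWS' [OPENING] [FORCE]. ROWS is JSON, a list of rows, each a list of 4 numbers: the shift along the tool's x, y, z in mm, then the turn about the tool's z in degrees. A call has 1 to 20 rows; each row is the pose to reach, as a shift and turn from the pose commanded when the call began, along the tool's axes at that moment; what a row does not reach only later rows make up. A row lasts 1/10 s, in which the tool goes at most 50 mm and 8.59 degrees, less where a joint would pass 70% of its speed; a pose out of reach is approached as far as the arm can. A call with a gripper value outside its range is refused whole. OPENING is the finger opening in mm, from 0 to 85.4, set as the call begins (- or left out, the last holds). The fingers move at their own pace and stop on an object; FORCE is the grip in N (left out, the last holds). Time passes only in rows, so rows that repeat a pose let the fingers close. It gives the time, the measured TCP pose, the force, the opening and the grip force at its end, in the units of the state.
- get_state(): the state, without advancing time (a new reading comes with each control period).
- capture(name): name is "side" or "top"; returns a dict with "img" (400x640x3 uint8, red, green, blue), "camera_matrix" (3x3 intrinsics, pixels), "pose" (4x4, takes a point from camera to world coordinates). Camera axes: x right, y down, z forward; pixel columns grow to the right and rows downward; lengths in m; the calibration is good to about 2 mm. A picture is of the moment at which its call begins. There is no depth.
- close_job(): hands the job in; it is judged then, once.
The state is a dict: "time": time; "joint_pos": joint angles; "joint_velocities": joint speeds; "joint_efforts": joint torques, N m; "tcp_pos": TCP position; "tcp_rot": TCP orientation; "force": force on the tool from outside, world axes, zero at the start; "moment": the same for the moment, N m; "grip_width": opening from 0.0 (shut) to 1.0 (fully open); "grip_force": force on a finger pad.
Only numpy, scipy, OpenCV 4.12 (cv2) and the standard library are available. Lean on these libraries where they do the work, as an engineer would, in place of code of your own. Each camera call takes 0.05 s, during which the arm holds its last target. There are 200 camera calls.

## Working session

There is one attempt and no reset: what is moved stays moved. The work goes in short steps, Python scripts to look and compute and a shell command to move; the robot and the scene stay as the last step left them, time stands still between calls to the robot, and variables do not carry over. Pictures are saved under pics/ and viewed, at most 10 in all, crops included, and the job is handed in when it is done.

```bash
ls; mkdir -p pics; python3 - <<'E'
from rig import *
import cv2
for n in("side","top"):
    c=capture(n);cv2.imwrite(f"pics/{n}0.png",c["img"][:,:,::-1]);print(n,c["camera_matrix"],c["pose"].round(4) if hasattr(c["pose"],'round') else c["pose"])
s=get_state();print({k:s[k] for k in("time","tcp_pos","tcp_rot","force","grip_width")})
E
```

```text
pics
side [[507.17203988   0.         325.55270557]
 [  0.         507.17203988 206.76983545]
 [  0.           0.           1.        ]] [[-0.506   0.4931 -0.7077  1.5869]
 [ 0.8623  0.27   -0.4283  0.5588]
 [-0.0201 -0.827  -0.5618  0.8817]
 [ 0.      0.      0.      1.    ]]
top [[433.0861902    0.         322.11742676]
 [  0.         433.0861902  202.47148613]
 [  0.           0.           1.        ]] [[ 0.0251 -0.9924  0.1206  0.438 ]
 [-0.9996 -0.0269 -0.013  -0.0453]
 [ 0.0161 -0.1202 -0.9926  1.2668]
 [ 0.      0.      0.      1.    ]]
{'time': 0.1, 'tcp_pos': array([0.23784269, 0.5505701 , 0.23022398]), 'tcp_rot': array([-3.13976483e+00, -1.35340313e-04,  2.73375483e+00]), 'force': array([-0.00306183,  0.23542164, -0.73984376]), 'grip_width': 0.9980097158744121}
```

View pics/side0.png

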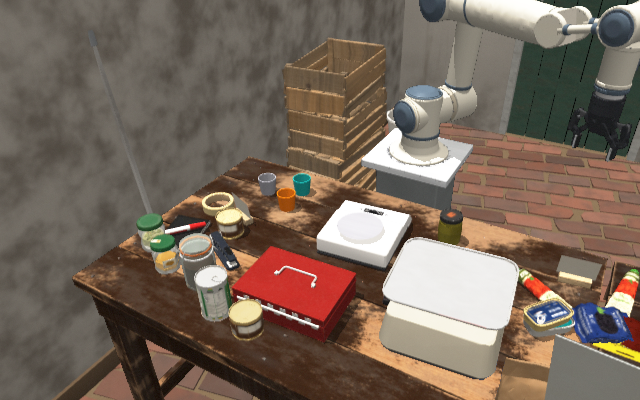

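View pics/top0.png

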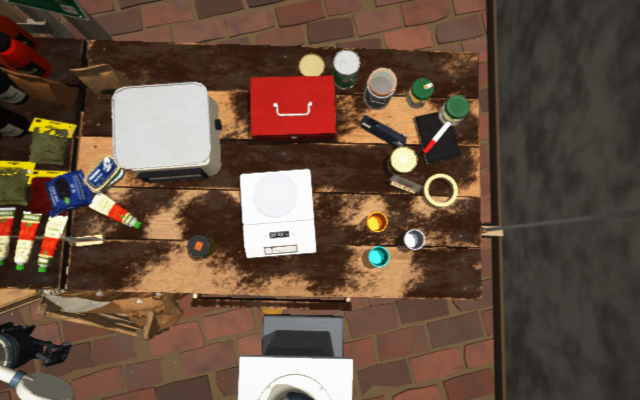

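Side view: the scale is at about (365,232) and the steel cup at (267,184). Top view: the scale is at (278,213) and the steel cup at (414,239). I'll zoom in on both.

```bash
python3 - <<'E'
import cv2,numpy as np
t=cv2.imread("pics/top0.png");s=cv2.imread("pics/side0.png")
a=cv2.resize(t[165:265,235:435],None,fx=4,fy=3,interpolation=cv2.INTER_CUBIC) if 0 else cv2.resize(t[162:262,232:432],(800,400),interpolation=cv2.INTER_CUBIC)
cv2.imwrite("pics/tz.png",a)
cv2.imwrite("pics/sz.png",cv2.resize(s[165:275,250:420],(800,518),interpolation=cv2.INTER_CUBIC))
E
cat > h.py <<'E'
import numpy as np,cv2
from rig import *
def ray(c,u,v):
    K=np.array(c["camera_matrix"]);P=np.array(c["pose"])
    d=P[:3,:3]@np.linalg.solve(K,[u,v,1.]);return P[:3,3],d/np.linalg.norm(d)
def onz(c,u,v,z):
    o,d=ray(c,u,v);return o+d*(z-o[2])/d[2]
def tri(c1,p1,c2,p2):
    o1,d1=ray(c1,*p1);o2,d2=ray(c2,*p2)
    s=np.linalg.lstsq(np.c_[d1,-d2],o2-o1,rcond=None)[0]
    a,b=o1+s[0]*d1,o2+s[1]*d2;return (a+b)/2,np.linalg.norm(a-b)
def proj(c,p):
    P=np.array(c["pose"]);q=np.array(c["camera_matrix"])@(P[:3,:3].T@(np.array(p)-P[:3,3]));return q[:2]/q[2]
E
```

```text
(no output)
```

View pics/tz.png

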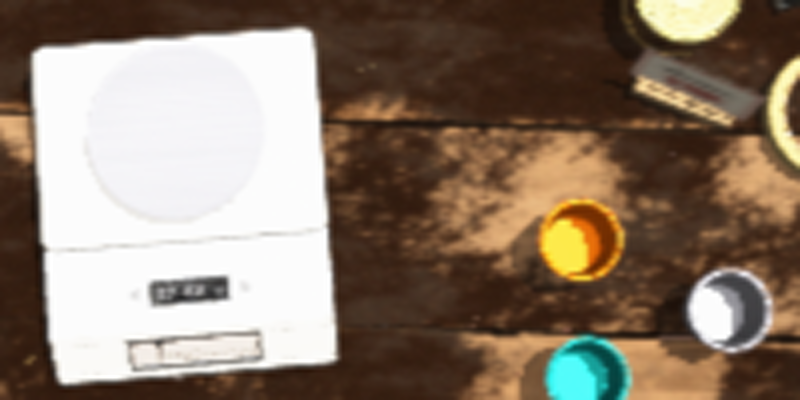

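View pics/sz.png

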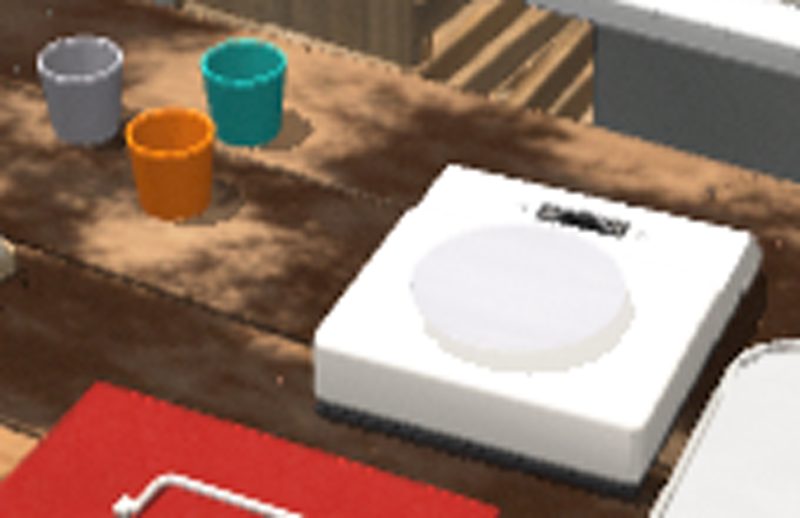

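The top crop shows the cup rim centred near pixel (414,239) and the plate near (275.6,195). The slot is near (279,234) and the dial window near (280.5,249). In the side crop, the cup rim is near (267,178) and the plate near (361,226). Next I'll measure these.

```bash
cat > m.py <<'E'
from h import *
T=capture("top");S=capture("side")
def near(cs,p): return min(cs,key=lambda c:np.hypot(*(c.reshape(-1,2).mean(0)-p)))
def cont(m):
    m=cv2.resize(m.astype(np.uint8)*255,None,fx=8,fy=8,interpolation=cv2.INTER_CUBIC)>127
    return [c for c in cv2.findContours(m.astype(np.uint8),cv2.RETR_EXTERNAL,cv2.CHAIN_APPROX_NONE)[0] if len(c)>60]
def un(c): return (c.reshape(-1,2)+.5)/8-.5
E
python3 - <<'E'
from m import *
g=T["img"].astype(int)
# scale white outline in the top view
w=(g.min(2)>190)
c=un(near([k for k in cont(w) if len(k)>1500],np.array([278,213])*8)).astype(np.float32)
r=cv2.minAreaRect(c);print("scale rect",r, [onz(T,*p,.055).round(4) for p in cv2.boxPoints(r)])
# plate colour stats
for n,I,p in(("T",g,(275,195)),("S",S["img"].astype(int),(361,226))):
    print(n,I[p[1],p[0]-6:p[0]+7:3].tolist(), "row:",[I[p[1],x].tolist() for x in range(p[0]-30,p[0]+31,4)])
print("cup T row",g[239,400:430].tolist()); 
# first guesses
print("cup rim",tri(T,(414.2,239.4),S,(267,177.8)))
print("plate",tri(T,(275.5,194.9),S,(360.6,226.3)))
print("slot",onz(T,232+189/4,162+290/4,.053))
E
```

```text
scale rect ((277.25897216796875, 213.05592346191406), (84.56844329833984, 72.16975402832031), 85.68397521972656) [array([0.6611, 0.1788, 0.055 ]), array([ 0.6826, -0.0244,  0.055 ]), array([ 0.4448, -0.0489,  0.055 ]), array([0.4248, 0.1498, 0.055 ])]
T [[246, 245, 248], [246, 245, 248], [246, 245, 248], [246, 245, 248], [246, 246, 248]] row: [[252, 252, 252], [252, 252, 252], [250, 250, 251], [245, 244, 247], [245, 244, 247], [246, 245, 248], [246, 245, 248], [246, 245, 248], [246, 245, 248], [246, 246, 248], [246, 246, 248], [246, 245, 248], [245, 244, 247], [246, 245, 247], [252, 252, 252], [252, 252, 252]]
S [[243, 240, 244], [243, 240, 244], [243, 241, 245], [243, 241, 245], [242, 240, 244]] row: [[255, 255, 255], [255, 255, 255], [240, 238, 242], [243, 240, 244], [242, 240, 244], [242, 240, 244], [243, 240, 244], [243, 241, 245], [243, 241, 245], [242, 240, 244], [243, 240, 244], [242, 240, 244], [241, 239, 243], [247, 245, 244], [255, 255, 255], [255, 255, 255]]
cup T row [[33, 20, 12], [34, 22, 14], [42, 35, 33], [80, 79, 81], [198, 198, 203], [249, 249, 250], [252, 252, 252], [252, 252, 252], [252, 252, 252], [252, 252, 252], [252, 252, 252], [252, 252, 252], [252, 252, 252], [251, 251, 251], [237, 237, 238], [167, 166, 171], [147, 146, 152], [121, 120, 126], [73, 72, 76], [66, 66, 69], [65, 65, 68], [67, 66, 69], [75, 74, 77], [134, 131, 135], [184, 169, 165], [173, 138, 111], [145, 104, 72], [139, 99, 67], [147, 106, 72], [160, 117, 78]]
cup rim (array([ 0.48824947, -0.32234833,  0.0510331 ]), np.float64(0.00021495937408354593))
plate (array([0.60076893, 0.06984363, 0.07068578]), np.float64(0.0012848049553343015))
slot [0.49214808 0.05625915 0.053     ]
```

```bash
python3 - <<'E'
from m import *
def ell(I,x0,x1,y0,y1,f):
    m=np.zeros(I.shape[:2],bool);m[y0:y1,x0:x1]=f(I[y0:y1,x0:x1].astype(int))
    m=cv2.morphologyEx(m.astype(np.uint8),cv2.MORPH_OPEN,np.ones((3,3)))
    c=max(cont(m),key=cv2.contourArea);e=cv2.fitEllipse(un(cv2.convexHull(c)).astype(np.float32));return e
f=lambda a:(a[...,1]<249.5)&(a[...,1]>236)&(a[...,2]-a[...,1]>=2)
et=ell(T["img"],248,306,168,222,f);es=ell(S["img"],330,395,205,250,f);print(et,es)
P,e=tri(T,et[0],S,es[0]);print("plate",P,e,"on .076:",onz(T,*et[0],.076),onz(S,*es[0],.076))
# dark slot in both views
for n,C,(x0,x1,y0,y1) in(("T",T,(266,292,229,240)),("S",S,(360,386,205,217))):
    a=255-C["img"][y0:y1,x0:x1].max(2).astype(float);a[a<60]=0
    ys,xs=np.mgrid[y0:y1,x0:x1];p=((a*xs).sum()/a.sum(),(a*ys).sum()/a.sum());print(n,p,onz(C,*p,.053));globals()["p"+n]=p
print("slot",tri(T,pT,S,pS))
# cup: saturation-low blob in side, rim in top
I=S["img"].astype(int)[165:200,255:280];print("side cup rows");m=(I.max(2)-I.min(2)<25)&(I.max(2)>90)
for y in range(0,35):
    x=np.where(m[y])[0];print(165+y,(255+x.min(),255+x.max()) if len(x) else None,end=" ")
J=T["img"].astype(int)[226:254,398:430];m=(J.max(2)-J.min(2)<14)&(J.max(2)>55)
m=cv2.morphologyEx(m.astype(np.uint8),cv2.MORPH_OPEN,np.ones((3,3)));c=max(cont(m),key=cv2.contourArea);e=cv2.fitEllipse(un(cv2.convexHull(c)).astype(np.float32));print("\ncup T",e[0][0]+398,e[0][1]+226,e[1],onz(T,e[0][0]+398,e[0][1]+226,.055))
E
```

```text
((275.43218994140625, 194.27357482910156), (44.28932189941406, 44.75809860229492), 67.6197509765625) ((359.9691162109375, 225.21168518066406), (26.75909996032715, 45.320472717285156), 92.22517395019531)
plate [0.60217964 0.06919652 0.07499165] 0.00018676751382385706 on .076: [0.60208334 0.06901657 0.076     ] [0.60336506 0.0698901  0.076     ]
T (np.float64(279.0272211088844), np.float64(234.25167000668003)) [0.49282429 0.05690615 0.053     ]
S (np.float64(375.5998221695317), np.float64(209.49869590989923)) [0.48576047 0.0603623  0.053     ]
slot (array([0.49130787, 0.0594578 , 0.05595655]), np.float64(0.006237520324182343))
side cup rows
165 None 166 None 167 (np.int64(260), np.int64(260)) 168 None 169 None 170 None 171 None 172 None 173 (np.int64(262), np.int64(272)) 174 (np.int64(260), np.int64(274)) 175 (np.int64(259), np.int64(275)) 176 (np.int64(258), np.int64(275)) 177 (np.int64(258), np.int64(275)) 178 (np.int64(258), np.int64(275)) 179 (np.int64(258), np.int64(275)) 180 (np.int64(258), np.int64(274)) 181 (np.int64(259), np.int64(274)) 182 (np.int64(259), np.int64(273)) 183 (np.int64(259), np.int64(273)) 184 (np.int64(259), np.int64(273)) 185 (np.int64(260), np.int64(275)) 186 (np.int64(260), np.int64(275)) 187 (np.int64(260), np.int64(275)) 188 (np.int64(260), np.int64(273)) 189 (np.int64(261), np.int64(275)) 190 (np.int64(261), np.int64(273)) 191 (np.int64(261), np.int64(273)) 192 (np.int64(262), np.int64(274)) 193 (np.int64(262), np.int64(273)) 194 (np.int64(263), np.int64(271)) 195 (np.int64(265), np.int64(268)) 196 None 197 None 198 None 199 None 
cup T 413.4518184661865 239.11760711669922 (20.866722106933594, 22.202856063842773) [ 0.48887558 -0.31943793  0.055     ]
```

```bash
cat > go.py <<'E'
# prints shift/turn in tool axes from the present pose to world x y z yaw(deg)
import sys;from h import *
from scipy.spatial.transform import Rotation as R
x,y,z,w=map(float,sys.argv[1:5]);s=get_state();r=R.from_euler("xyz",s["tcp_rot"])
d=r.inv().apply(np.array([x,y,z])-s["tcp_pos"])*1000;t=(np.degrees(s["tcp_rot"][2])-w+180)%360-180
print("t",round(s["time"],2),"tcp",s["tcp_pos"].round(4),np.degrees(s["tcp_rot"]).round(2),"F",s["force"].round(2),"shift",d.round(1),"turn",round(t,1),"j",s["joint_pos"].round(2))
E
python3 go.py .488 -.320 .23 90
python3 -m crank '[[-575,-700,0,66.6],[-575,-700,0,66.6],[-575,-700,0,66.6],[-575,-700,0,66.6],[-575,-700,0,66.6],[-575,-700,0,66.6],[-575,-700,0,66.6],[-575,-700,0,66.6],[-575,-700,0,66.6],[-575,-700,0,66.6],[-575,-700,0,66.6],[-575,-700,0,66.6],[-575,-700,0,66.6],[-575,-700,0,66.6],[-575,-700,0,66.6],[-575,-700,0,66.6],[-575,-700,0,66.6],[-575,-700,0,66.6],[-575,-700,0,66.6],[-575,-700,0,66.6]]' 85
python3 go.py .488 -.320 .12 90
```

```text
t 0.3 tcp [0.238  0.5507 0.2309] [-179.96    0.    156.63] F [-0.05  0.12  0.11] shift [-574.9 -700.1    1.4] turn 66.6 j [ 1.11  0.09  1.23 -0.    1.82 -0.06]
time: 2.3
tcp_pos: [0.4879, -0.321, 0.2299]
tcp_rot: [-3.14, -0.002, 1.569]
force: [0.6, 0.9, 0.1]
grip_width: 0.994
grip_force: 0.0
t 2.3 tcp [ 0.4879 -0.321   0.2299] [-1.7988e+02 -1.0000e-01  8.9910e+01] F [0.63 0.92 0.07] shift [  0.8   0.3 109.9] turn -0.1 j [-0.64  0.05  1.28  0.    1.82 -0.64]
```

```bash
python3 -m crank '[[1,0,50,0],[1,0,100,0],[1,0,140,0],[1,0,140,0],[1,0,140,0]]' >/dev/null
python3 - <<'E'
from h import *
c=capture("side");cv2.imwrite("pics/pre.png",cv2.resize(c["img"][:,:,::-1][120:220,210:330],(720,600),interpolation=cv2.INTER_CUBIC))
E
python3 go.py .488 -.320 .015 90
```

```text
t 2.85 tcp [ 0.4893 -0.3187  0.0947] [1.798e+02 1.400e-01 9.009e+01] F [0.15 0.24 0.88] shift [-1.1 -1.6 79.7] turn 0.1 j [-0.64  0.06  1.5   0.    1.57 -0.64]
```

View pics/pre.png

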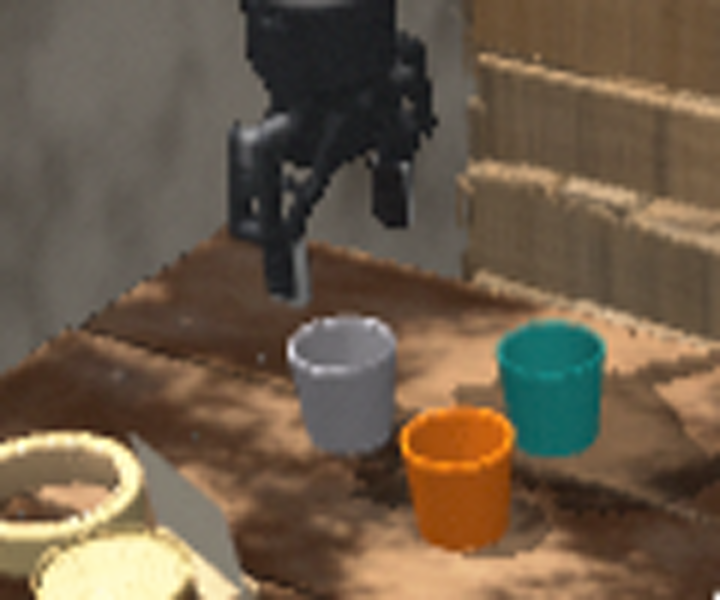

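The fingers straddle the steel cup: tips at crop x of about 287 and 390, with the rim centred at about 342. I'll go down and grip.

```bash
python3 -m crank '[[-1,0,35,0],[-1,0,70,0],[-1,0,80,0],[-1,0,80,0],[-1,0,80,0]]' >/dev/null; python3 go.py .488 -.320 .015 90
python3 -m crank '[[0,0,0,0],[0,0,0,0],[0,0,0,0],[0,0,0,0],[0,0,0,0],[0,0,0,0],[0,0,0,0],[0,0,0,0]]' 30 25
python3 -m crank '[[0,0,-5,0],[0,0,-20,0],[0,0,-60,0],[0,0,-110,0],[0,0,-110,0],[0,0,-110,0]]'
python3 - <<'E'
from h import *
c=capture("side");cv2.imwrite("pics/lift.png",cv2.resize(c["img"][:,:,::-1][110:210,210:330],(720,600),interpolation=cv2.INTER_CUBIC))
E
python3 go.py .602 .0692 .19 96.3
```

```text
t 3.35 tcp [ 0.4897 -0.3208  0.0146] [1.798e+02 1.500e-01 9.005e+01] F [-0.47 -0.17  0.54] shift [ 0.8 -1.7 -0.4] turn 0.0 j [-0.64  0.12  1.59  0.    1.43 -0.64]
time: 4.15
tcp_pos: [0.4893, -0.3207, 0.0138]
tcp_rot: [3.139, 0.002, 1.571]
force: [0.5, 0.5, 5.3]
grip_width: 0.66
grip_force: 25.5
time: 4.75
tcp_pos: [0.4891, -0.3205, 0.1244]
tcp_rot: [3.138, 0.003, 1.571]
force: [-0.6, 0.7, -2.7]
grip_width: 0.657
grip_force: 27.3
t 4.8 tcp [ 0.4882 -0.3198  0.1219] [1.7996e+02 3.0000e-02 9.0040e+01] F [ 1.75 -0.09 -2.28] shift [388.9 114.1 -68.2] turn -6.3 j [-0.64  0.05  1.46  0.    1.62 -0.64]
```

View pics/lift.png

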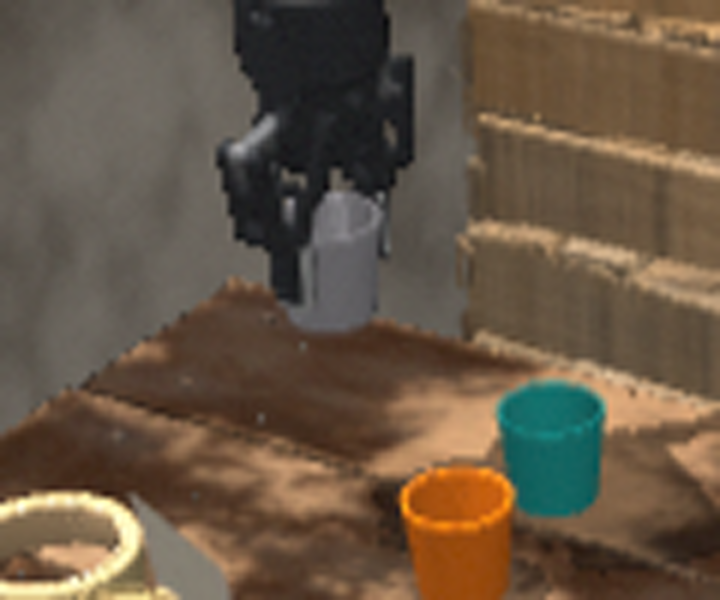

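Gripped and lifted cleanly: the cup hangs upright between the pads at crop (340,270). I'll carry it over the plate.

```bash
python3 -m crank '[[15,5,-20,0],[50,15,-28,0],[90,27,-28,-1],[130,38,-28,-2],[170,50,-28,-3],[210,62,-28,-4],[250,74,-28,-5],[290,86,-28,-6],[325,96,-28,-6.3],[355,105,-28,-6.3],[378,111,-28,-6.3],[389,114,-28,-6.3],[389,114,-28,-6.3],[389,114,-28,-6.3],[389,114,-28,-6.3],[389,114,-28,-6.3]]'
python3 go.py .602 .0692 .090 96.3
```

```text
time: 6.4
tcp_pos: [0.6019, 0.068, 0.1493]
tcp_rot: [3.142, 0.0, 1.68]
force: [-0.1, -0.0, -1.5]
grip_width: 0.66
grip_force: 27.3
t 6.4 tcp [0.6019 0.068  0.1493] [1.800e+02 1.000e-02 9.624e+01] F [-0.05 -0.02 -1.51] shift [ 1.2  0.3 59.3] turn -0.1 j [ 0.06  0.11  1.36 -0.    1.68 -0.05]
```

```bash
python3 -m crank '[[1,0,20,0],[1,0,38,0],[1,0,48,0],[1,0,54,0],[1,0,54,0],[1,0,54,0],[1,0,54,0]]' | grep -E "pos|force"
python3 -m crank '[[0,0,2,0],[0,0,4,0],[0,0,6,0],[0,0,8,0],[0,0,10,0],[0,0,10,0],[0,0,10,0],[0,0,10,0]]'| grep -E "pos|force"
python3 - <<'E'
from h import *
c=capture("side");cv2.imwrite("pics/plc.png",cv2.resize(c["img"][:,:,::-1][140:260,300:440],(700,600),interpolation=cv2.INTER_CUBIC))
E
python3 go.py .602 .0692 .084 96.3
```

```text
tcp_pos: [0.6024, 0.0702, 0.0965]
force: [-0.8, -1.9, -0.6]
grip_force: 27.3
tcp_pos: [0.6019, 0.0702, 0.0854]
force: [0.1, 0.1, 0.3]
grip_force: 27.3
t 7.95 tcp [0.6019 0.0702 0.0854] [179.99  -0.    96.34] F [ 0.63 -0.12 -0.63] shift [-1.1 -0.   1.4] turn 0.0 j [ 0.06  0.13  1.45  0.    1.56 -0.05]
```

View pics/plc.png

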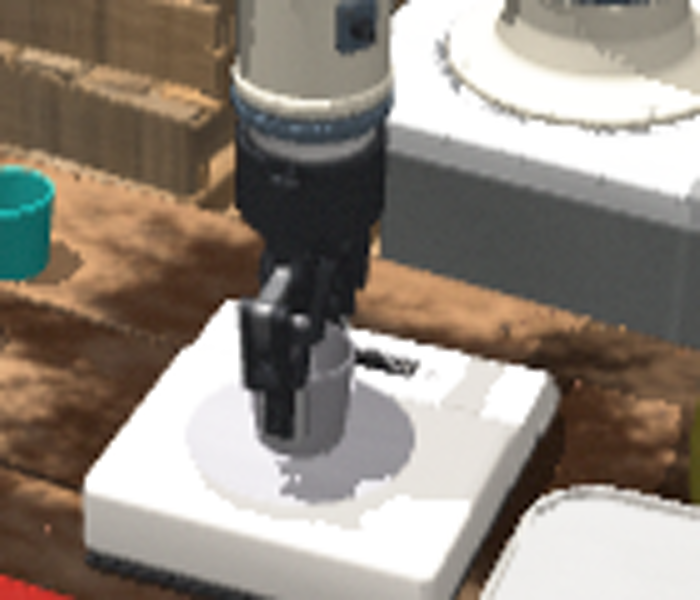

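The cup is upright in the middle of the plate, and the plate has sunk. I'll release it and retreat upward.

```bash
python3 -m crank '[[0,0,1,0],[0,0,1,0],[0,0,1,0],[0,0,1,0],[0,0,1,0],[0,0,1,0],[0,0,1,0],[0,0,1,0]]' 80 | grep -E "pos|force|width"
python3 -m crank '[[0,0,-15,0],[0,0,-40,0],[0,0,-80,0],[0,0,-125,0],[0,0,-150,0],[0,0,-150,0]]' | grep -E "pos|force"
python3 go.py .4927 .0571 .085 96.3
python3 - <<'E'
from h import *
c=capture("side");cv2.imwrite("pics/a.png",cv2.resize(c["img"][:,:,::-1][165:275,310:420],(600,600),interpolation=cv2.INTER_CUBIC))
E
```

```text
tcp_pos: [0.6018, 0.0702, 0.0843]
force: [-0.2, 1.4, -1.1]
grip_width: 0.937
grip_force: 0.0
tcp_pos: [0.6034, 0.0704, 0.2419]
force: [0.0, -0.0, 0.9]
grip_force: 0.0
t 9.35 tcp [0.6034 0.0704 0.2419] [1.7938e+02 3.0000e-02 9.6340e+01] F [ 0.03 -0.04  0.95] shift [  -0.9 -113.2  155.7] turn 0.0 j [ 0.06  0.1   1.2   0.    1.83 -0.05]
```

View pics/a.png

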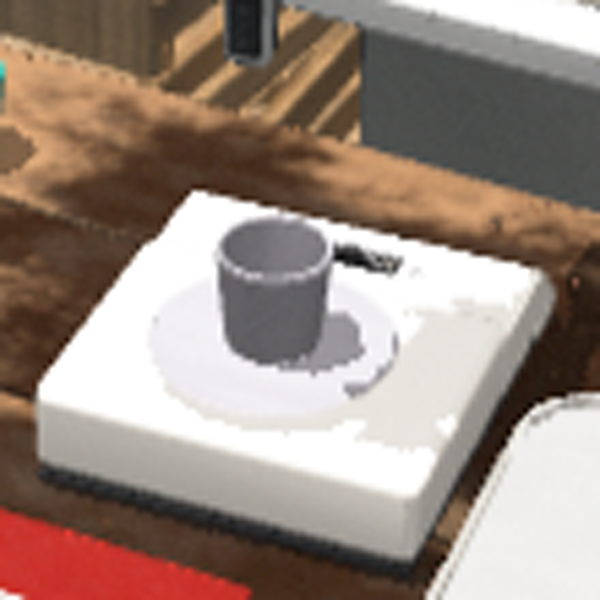

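The cup stands upright on the plate, at crop (275,290). I'll swing the arm aside with the fingers shut and look at the dial from above.

```bash
python3 go.py .43 .34 .22 96.3
python3 -m crank '[[40,-30,0,0],[80,-60,0,0],[120,-90,0,0],[160,-120,0,0],[200,-150,20,0],[240,-180,20,0],[270,-195,20,0],[290,-202,20,0],[290,-202,20,0],[290,-202,20,0]]' 0 | grep pos
python3 - <<'E'
from m import *
cv2.imwrite("pics/dial.png",cv2.resize(T["img"][:,:,::-1][165:260,238:318],(480,570),interpolation=cv2.INTER_CUBIC))
np.save("t1.npy",T["img"])
E
```

```text
t 9.4 tcp [0.6028 0.0703 0.2385] [1.7963e+02 2.0000e-02 9.6340e+01] F [ 0.55 -0.9   0.03] shift [ 287.1 -142.1   17.5] turn 0.0 j [ 0.06  0.11  1.2   0.    1.83 -0.05]
tcp_pos: [0.3687, 0.3359, 0.2132]
```

View pics/dial.png

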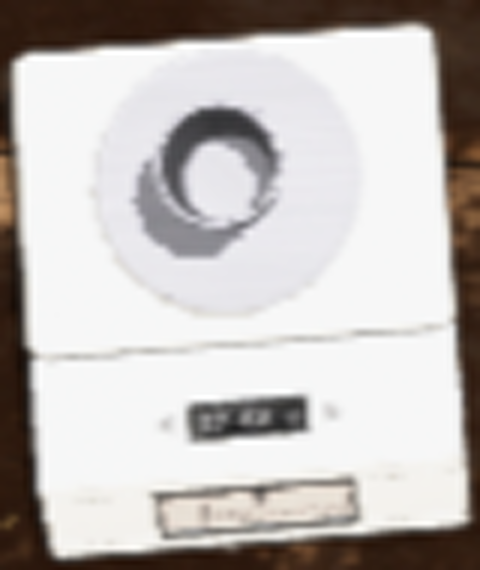

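The dial window spans px x 264–298, rows 246–254. The pointer tip shows at about px (281.3,247.5) and the zero line at about (272.2,250.5). Next come sub-pixel profiles in the scale frame and a check on the cup.

```bash
cat > d.py <<'E'
from m import *
yaw=np.radians(6.3);O=np.array([.6021-.05*np.cos(yaw),.0692-.05*np.sin(yaw),0]);Rz=np.array([[np.cos(yaw),-np.sin(yaw),0],[np.sin(yaw),np.cos(yaw),0],[0,0,1]])
ys=np.arange(-46,46.1,.5)
def prof(img,u):  # u: mm along the slope's horizontal x; darkness along scale y
    p=np.array([proj(T,O+Rz@np.array([u/1000,y/1000,(u+136)/1000])) for y in ys],np.float32)
    return 255-cv2.remap(img,p[None,:,0],p[None,:,1],cv2.INTER_CUBIC)[0].astype(float).mean(1)
def show(img):
    for u in range(-118,-88,3):
        q=prof(img,u);print(u," ".join("%3d"%v for v in q[::4]))
E
python3 - <<'E'
from d import *
print("y  "," ".join("%3d"%v for v in ys[::4]));
show(cv2.imread("pics/top0.png"));print();show(np.load("t1.npy"))
p=onz(T,274.6,193.2,.124);print("cup rim",p,"plate",O+Rz@[.05,0,.07])
I=T["img"].astype(int)
print("rim rows",[int(I[193,x].mean()) for x in range(258,294)])
E
```

```text
y   -46 -44 -42 -40 -38 -36 -34 -32 -30 -28 -26 -24 -22 -20 -18 -16 -14 -12 -10  -8  -6  -4  -2   0   2   4   6   8  10  12  14  16  18  20  22  24  26  28  30  32  34  36  38  40  42  44  46
-118 116 123 134 144 154 163 171 170 163 160 148 140 139 127 115 116 126 132 133 138 147 154 163 171 173 169 167 165 159 142 116 104 110 127 136 135 138 146 157 168 177 180 177 174 170 171 165
-115   0   0   5   9  11  12  16  20  22  25  24  23  21  15   7   5  12  10   4   5   8  11  14  17  21  24  27  30  33  32  23  12   8  13  11   3   1   5  10  15  19  24  29  32  35  37  36
-112  35  63  80  82  80  75  73  82  92  96  96  94  87  82  74  68  64  63  68  76  79  77  73  71  82  91  92  87  83  81  76  69  65  65  64  59  54  58  67  73  70  66  68  75  80  81  66
-109  86 106 101  87  77  71  74  85  77  62  56  50  45  50  57  64  70  76  86  88  79  71  72  79  81  74  62  57  48  45  51  59  70  81  86  96  95  84  73  69  72  76  68  59  58  87  85
-106  76  55  36  32  27  21  22  31  30  24  20  17  19  22  18  18  21  23  16  13  16  16  22  29  28  33  42  46  31  22  21  16  14
[... 2505 characters left out ...]
2  30  38  46  40  30  25  28  29  31  35  38  39  61  86
-94 102 127 113 108 103  99  93  85  76  67  58  50  47  53  63  74  87 105 114 114 127 156 173 157 119  81  67  54  58  78  99 114 114 111 112 112 108 102  95  90  84  78  81  95 105 128 117
-91  65  91  88  82  72  68  72  79  86  91  95 101 102  98  94  94 100 105  99  87  89  98  99  91  90  93 100 104 108 116 123 116 108 104 109  99  88  86  91  88  84  89  98 107 112 118 106
cup rim [0.59829155 0.06672637 0.124     ] plate [0.6021 0.0692 0.07  ]
rim rows [233, 233, 230, 203, 152, 180, 184, 99, 81, 90, 151, 215, 231, 232, 232, 232, 231, 230, 230, 231, 228, 205, 157, 139, 128, 127, 177, 223, 234, 235, 235, 235, 234, 234, 234, 234]
```

The pointer has moved from y +25.0 to about -1.4 mm, so the card must travel about 26.4 mm: 1.83 rad, or 44 mm at the rim. The cup sits 4–5 mm off the plate's centre, which is within tolerance. Now I'll bring the shut fingers over the wheel.

```bash
python3 go.py .4927 .0571 .08 96.3
python3 go.py .4927 .0571 .08 96.3 | head -0
python3 -m crank '[[-50,0,10,0],[-100,0,20,0],[-145,-20,30,0],[-190,-50,40,0],[-235,-80,50,0],[-270,-90,60,0],[-290,-92,80,0],[-290,-92,110,0],[-290,-92,130,0],[-290,-92,133,0],[-290,-92,133,0],[-290,-92,133,0],[-290,-92,133,0]]' | grep -E "pos|force|width"
python3 go.py .4927 .0571 .066 96.3
```

```text
t 10.6 tcp [0.3697 0.3353 0.214 ] [-1.7998e+02  3.0000e-02  9.6240e+01] F [ 0.16 -0.29 -0.41] shift [-289.8   92.1  134.1] turn -0.1 j [ 0.67 -0.18  1.53 -0.    1.8   0.56]
tcp_pos: [0.3103, 0.0379, 0.0827]
force: [-0.3, -0.0, 0.6]
grip_width: 0.001
grip_force: 0.0
t 11.9 tcp [0.3103 0.0379 0.0827] [1.7988e+02 1.0000e-02 9.6350e+01] F [-0.25 -0.04  0.61] shift [ -1.  183.3  17.1] turn 0.0 j [ 0.01 -0.76  2.17 -0.    1.73 -0.1 ]Exception ignored on flushing sys.stdout:
BrokenPipeError: [Errno 32] Broken pipe
```

I guessed the sign of the y shift wrongly, so the tool stopped short at x 0.31. It's clear of everything. Correcting now.

```bash
python3 -m crank '[[-1,40,0,0],[-1,80,0,0],[-1,120,0,0],[-1,155,0,0],[-1,175,0,0],[-1,183,4,0],[-1,183,12,0],[-1,183,16,0],[-1,183,16,0],[-1,183,16,0],[-1,183,16,0]]' | grep -E "pos|force"
python3 go.py .4927 .0571 .066 96.3
```

```text
tcp_pos: [0.4914, 0.0569, 0.0658]
force: [0.1, -0.8, -0.5]
grip_force: 0.0
t 13.0 tcp [0.4914 0.0569 0.0658] [179.95   0.    96.33] F [ 0.07 -0.81 -0.52] shift [ 0.   1.3 -0.2] turn 0.0 j [ 0.05 -0.16  1.77 -0.    1.53 -0.06]
```

```bash
python3 -m crank '[[0,1,2,0],[0,1,4,0],[0,1,6,0],[0,1,6,0],[0,1,6,0]]' | grep -E "pos|^force"
for i in 1; do python3 -m crank '[[0,0,0.4,0],[0,0,0.4,0],[0,0,0.4,0]]' | grep -E "pos|^force"; done
python3 -m crank '[[0,0,0.4,0],[0,0,0.4,0],[0,0,0.4,0]]' | grep -E "pos|^force"
python3 -m crank '[[0,0,0.4,0],[0,0,0.4,0],[0,0,0.4,0]]' | grep -E "pos|^force"
```

```text
tcp_pos: [0.4926, 0.0571, 0.0591]
force: [0.2, -0.1, 0.3]
tcp_pos: [0.4927, 0.0571, 0.059]
force: [-0.1, -0.2, -0.2]
tcp_pos: [0.4926, 0.0571, 0.0585]
force: [-0.5, -0.0, 0.4]
tcp_pos: [0.4926, 0.0571, 0.0581]
force: [-0.2, -0.1, 0.4]
```

```bash
python3 -m crank '[[0,0,0.4,0],[0,0,0.4,0],[0,0,0.4,0]]' | grep -E "pos|^force"
python3 -m crank '[[0,0,0.4,0],[0,0,0.4,0],[0,0,0.4,0]]' | grep -E "pos|^force"
```

```text
tcp_pos: [0.4926, 0.0571, 0.0577]
force: [-0.5, -0.3, -0.3]
tcp_pos: [0.4927, 0.0571, 0.0574]
force: [-1.0, 0.1, 0.5]
```

```bash
python3 -m crank '[[0,0,0.4,0],[0,0,0.4,0],[0,0,0.4,0]]' | grep -E "pos|^force"
python3 -m crank '[[0,0,0.4,0],[0,0,0.4,0],[0,0,0.4,0]]' | grep -E "pos|^force"
```

```text
tcp_pos: [0.4927, 0.0571, 0.0572]
force: [-1.1, -0.2, 3.3]
tcp_pos: [0.4928, 0.0571, 0.0568]
force: [-1.3, -0.1, 5.1]
```

Touch came at z≈57.4 mm, with 5 N at 56.8. I'll roll from here towards the scale's -y (tool -x), watching the force.

```bash
python3 -m crank '[[-1,0,0.1,0],[-2.5,0,0.1,0],[-4,0,0.1,0],[-4,0,0.1,0]]' | grep -E "pos|^force"
python3 -m crank '[[-1,0,0,0],[-2.5,0,0,0],[-4,0,0,0],[-4,0,0,0]]' | grep -E "pos|^force"
```

```text
tcp_pos: [0.4932, 0.0535, 0.0568]
force: [-1.7, 1.6, 5.7]
tcp_pos: [0.4936, 0.0495, 0.0567]
force: [-1.8, 2.3, 5.6]
```

```bash
python3 -m crank '[[-1,0,0,0],[-2,0,0,0],[-2,0,0,0]]' | grep -E "pos|^force"
python3 -m crank '[[-2,0,-2,0],[-2,0,-4,0],[3,0,-4,0],[9,0,-4,0],[14,0,-4,0],[17,0,-4,0],[17,0,-4,0],[17,0,-2.5,0],[17,0,-1.4,0],[17,0,-0.7,0],[17,0,-0.7,0],[17,0,-0.7,0]]' | grep -E "pos|^force"
python3 -m crank '[[0,0,0.4,0],[0,0,0.7,0],[0,0,0.7,0],[0,0,0.7,0]]' | grep -E "pos|^force"
```

```text
tcp_pos: [0.4938, 0.0475, 0.0567]
force: [-1.6, 2.3, 4.4]
tcp_pos: [0.4919, 0.0639, 0.0573]
force: [-1.5, 0.5, 2.1]
tcp_pos: [0.492, 0.064, 0.0568]
force: [-2.5, -0.3, 5.0]
```

```bash
python3 -m crank '[[-1,0,0.1,0],[-3,0,0.1,0],[-5,0,0.1,0],[-7,0,0.1,0],[-9,0,0.1,0],[-9,0,0.1,0]]' | grep -E "pos|^force"
python3 -m crank '[[-2,0,0,0],[-4,0,0,0],[-6,0,0,0],[-8,0,0,0],[-8,0,0,0]]' | grep -E "pos|^force"
python3 -m crank '[[0,0,-4,0],[0,0,-30,0],[50,0,-60,0],[100,0,-80,0],[150,-20,-100,0],[200,-50,-120,0],[240,-80,-130,0],[270,-90,-130,0],[270,-90,-130,0],[270,-90,-130,0],[270,-90,-130,0]]' | grep -E "pos|^force"
python3 go.py .4921 .064 .0606 96.3
python3 - <<'E'
from d import *
print("y    "," ".join("%3d"%v for v in ys[::4]));show(T["img"])
E
```

```text
tcp_pos: [0.4929, 0.0554, 0.0567]
force: [-2.2, 1.6, 5.8]
tcp_pos: [0.4938, 0.0474, 0.0566]
force: [-3.0, 0.4, 4.8]
tcp_pos: [0.3749, 0.3048, 0.1855]
force: [0.1, -1.5, -0.2]
t 20.5 tcp [0.3749 0.3048 0.1855] [-1.7997e+02  7.0000e-02  9.6330e+01] F [ 0.1  -1.52 -0.23] shift [-252.1   90.   125.2] turn 0.0 j [ 0.61 -0.23  1.62 -0.    1.75  0.5 ]
y     -46 -44 -42 -40 -38 -36 -34 -32 -30 -28 -26 -24 -22 -20 -18 -16 -14 -12 -10  -8  -6  -4  -2   0   2   4   6   8  10  12  14  16  18  20  22  24  26  28  30  32  34  36  38  40  42  44  46
-118 128 135 147 157 166 175 183 182 176 174 163 155 153 142 132 133 142 146 146 150 159 166 175 183 184 182 180 178 172 157 133 122 127 141 149 147 150 158 170 179 187 191 188 186 183 183 177
-115   4   9  19  22  24  25  29  32  34  37  38  38  35  30  23  23  32  28  20  19  21  24  27  29  33  36  39  43  46  46  38  29  26  33  31  20  15  17  23  27  32  36  40  44  48  50  50
-112  50  82 100 102  99  94  92 101 109 112 111 108 101  96  87  82  81  82  89  96 100  98  93  90 100 108 109 102  98  96  91  83  79  81  83  79  75  79  87  93  91  86 
[... 667 characters left out ...]
  33  30  29  28  33  41  52  47  36  34  58  82  80  54  35  31  32  32  31  31  30  30  31  30  30  31  31  30  40  62  89
-97  77  73  43  27  24  24  25  26  28  29  30  29  27  27  27  27  27  25  23  22  42  82 118 101  63  41  48  62  63  49  38  31  30  30  28  26  24  24  25  26  27  29  34  40  43  65  88
-94 102 129 113 107 102  97  91  84  76  68  60  53  47  51  60  72  85 103 111 112 126 156 174 157 121  83  67  55  62  82 101 113 113 110 112 113 108 101  94  88  84  76  81  96 107 130 117
-91  66  90  88  81  71  67  71  78  85  90  95 100 101  96  92  93  99 104  98  88  88  98  99  91  89  93 100 103 108 116 122 115 107 103 108  99  88  85  89  87  84  88  97 107 112 118 105
```

The line is now at y≈8.9 and the pointer at -1.3; the card moved 15.7 mm for 27 mm of rolling. About 10.7 mm of card travel remains, so one more 18 mm stroke.

```bash
python3 -m crank '[[-40,10,0,0],[-80,40,10,0],[-120,70,25,0],[-160,88,45,0],[-200,90,70,0],[-235,90,95,0],[-252,90,115,0],[-252,90,123,0],[-252,90,126,0],[-252,90,126,0],[-252,90,126,0],[-252,90,126,0],[-252,90,126,0]]' | grep -E "pos|^force"
python3 -m crank '[[0,0,1.5,0],[0,0,2.6,0],[0,0,3.2,0],[0,0,3.2,0],[0,0,3.2,0]]' | grep -E "pos|^force"
```

```text
tcp_pos: [0.4922, 0.0657, 0.0612]
force: [0.1, 0.7, -0.9]
tcp_pos: [0.4918, 0.0652, 0.0573]
force: [0.3, 0.8, 2.1]
```

```bash
python3 -m crank '[[0,0,0.3,0],[0,0,0.6,0],[0,0,0.6,0],[0,0,0.6,0]]' | grep -E "pos|^force"
python3 -m crank '[[-2,0,0,0],[-4,0,0,0],[-6,0,0,0],[-8,0,0,0],[-10,0,0,0],[-10,0,0,0]]' | grep -E "pos|^force"
python3 -m crank '[[-2,0,0,0],[-4,0,0,0],[-6,0,0,0],[-8,0,0,0],[-8,0,0,0]]' | grep -E "pos|^force"
python3 -m crank '[[0,0,-4,0],[0,0,-30,0],[50,0,-60,0],[100,0,-80,0],[150,-20,-100,0],[200,-50,-120,0],[240,-80,-130,0],[270,-90,-130,0],[270,-90,-130,0],[270,-90,-130,0],[270,-90,-130,0]]' | grep -E "pos|^force"
python3 - <<'E'
from d import *
print("y    "," ".join("%3d"%v for v in ys[::4]));show(T["img"])
cv2.imwrite("pics/fin.png",cv2.resize(T["img"][:,:,::-1][165:260,238:318],(480,570),interpolation=cv2.INTER_CUBIC))
E
```

```text
tcp_pos: [0.4918, 0.0652, 0.0568]
force: [-1.8, 1.1, 3.7]
tcp_pos: [0.493, 0.0548, 0.0568]
force: [-1.7, 0.2, 5.4]
tcp_pos: [0.4938, 0.0468, 0.0567]
force: [-1.7, 1.2, 4.8]
tcp_pos: [0.375, 0.3047, 0.1857]
force: [0.2, -0.6, 0.5]
y     -46 -44 -42 -40 -38 -36 -34 -32 -30 -28 -26 -24 -22 -20 -18 -16 -14 -12 -10  -8  -6  -4  -2   0   2   4   6   8  10  12  14  16  18  20  22  24  26  28  30  32  34  36  38  40  42  44  46
-118 129 135 147 157 166 175 183 182 176 173 163 155 153 143 133 133 142 146 145 151 160 166 175 182 184 181 179 178 172 157 133 122 127 141 148 147 150 158 170 179 187 191 189 186 182 183 177
-115   3   9  19  22  24  25  28  32  35  37  38  37  35  30  23  23  32  29  21  19  21  24  27  29  33  36  39  43  46  46  38  29  26  33  31  20  15  17  23  27  32  36  40  44  47  50  50
-112  50  81 101 102  99  95  93 101 109 112 111 108 102  96  88  82  81  82  89  96  99  99  94  91 100 109 109 104  99  96  91  83  79  82  84  80  75  78  87  93  90  86  85  92  97  97  80
-109 106 124 114  96  94  93  94 100  95  83  78  70  61  63  71  78  85  92 100 103  97  99 100 
[... 550 characters left out ...]
  32  29  29  28  44  72  94  75  44  34  31  32  32  31  30  30  30  31  31  31  30  30  30  30  30  30  32  32  42  65  92
-97  76  72  43  27  25  25  24  24  24  26  27  29  29  30  30  28  27  25  25  26  46  86 123 102  59  34  31  31  34  36  34  31  28  26  25  25  26  27  28  29  29  30  34  40  42  63  87
-94 102 129 114 108 104  99  91  82  73  64  57  50  46  50  59  71  83 102 113 115 128 157 173 157 119  82  68  57  63  83 102 114 112 107 109 111 109 104  97  91  85  77  82  96 106 129 117
-91  65  89  88  82  72  67  71  78  84  90  95 100 101  97  92  93  99 104  99  87  88  98  99  91  89  92 100 104 109 116 122 115 107 103 107  99  88  86  90  88  84  89  97 106 112 118 106
```

View pics/fin.png

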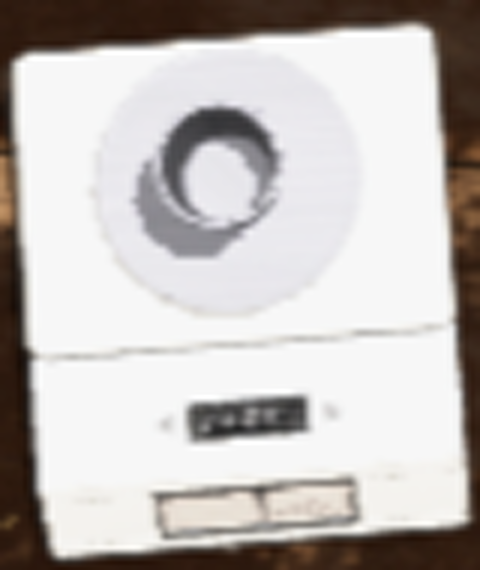

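The image shows the long zero line at crop x≈262, straight under the pointer at ≈260. The profiles and the 45 mm of total roll both put the residual within about 1 mm. The cup hasn't moved and the arm is clear, so I'm handing in.

```bash
python3 -c "
from rig import *
print(close_job())"
```

```text
the job is handed in; nothing more can be done
None
```

I stood the cup on the plate about 5 mm from its centre, let it go, and rolled the zero line to within about 1 mm of the pointer by my image measurements; the job is handed in, but no verdict came back.

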